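Unstack an onyx slab and pile its plywood spacers

ROBOT

A 7-joint arm with a two-finger parallel gripper is mounted at the origin on the work surface. World frame = base frame: x ahead of the robot, y to its left, z up, the work surface at z = 0. Lengths are in m, angles in rad, forces in N, time in s.
With the tool pointing down it reaches from about 0.4 to 0.85 m from the base axis. Payload 10.4 kg.
Tool frame: the origin (TCP) lies midway between the tips of the shut fingers; the grasp point (between the pads) lies 19 mm behind it; z points along the fingers, y is the line along which they close (so a half turn about z gives the same grasp; the last joint's range is limited). The gripper opens to 85 mm and grips with 20 to 120 N. Pads are 22 mm wide; open, the fingers measure 114 mm over their backs; the gripper's body (76 mm by 85 mm) begins 54 mm behind the grasp point. The pads swing forward as they close: fully open they stand 13 mm farther back than shut.
Start: joints at [-1.27, 0.332, -0.065, 1.46, 0.022, 1.35, -0.088], TCP at [0.199, 0.593, 0.231] pointing down, gripper open.
Joint ranges: [-2.6, 2.6], [-0.5, 2.12], [-1.47, 1.34], [0.16, 2.42], [-1.27, 4.41], [0.06, 2.06], [-2.6, 2.6]. Speed limits (rad/s): [2.22, 2.22, 2.79, 2.79, 3.14, 3.14, 3.14].

INTERFACE

Orientations are given as a unit quaternion [x, y, z, w].
In Python, from workcell import read_state, eyes, bot gives the robot as it stands.
- The arm moves only by the shell command python3 -m crank 'ROWS' [FORCE]. ROWS is JSON, a list that holds one entry, the list of rows, each a list of 7 numbers: the shift along the tool's x, y, z in cm, then the turn, a rotation vector about the tool's x, y, z in degrees, then the closure in counts, from 0 (fully open) to 255 (shut). In form: [[[dx, dy, dz, rx, ry, rz, hand], ...]]. A call has 1 to 8 rows; each row is the pose to reach, as a shift and turn from the pose commanded when the call began, along the tool's axes at that moment; what a row does not reach only later rows make up. A row lasts 1/12 s, in which the tool goes at most 41.7 mm and 7.16 degrees, less where a joint would pass 70% of its speed; a pose out of reach is approached as far as the arm can. A call with a gripper value outside its range is refused whole. The fingers move at their own pace and stop on an object; FORCE is the grip in N (left out, the last holds). Time passes only in rows, so rows that repeat a pose let the fingers close. It gives the time, the measured TCP pose, the force, the opening and the grip force at its end, in the units of the state.
- read_state(): the state, without advancing time (a new reading comes with each control period).
- eyes.read_camera(name): name is "side" or "top"; returns the picture (384x512x3 uint8, red, green, blue); there is no depth.
- eyes.get_calibration(name): a dict with "fovy" (degrees; the focal length in pixels is half the picture's height over the tangent of half this angle, whatever the lens; pixels are square), "cx", "cy" (the principal point, pixels), "R" (3x3) and "t" (3): a world point X has camera coordinates R X + t. Camera axes: x right, y down, z forward; pixel columns grow to the right and rows downward; lengths in m; the calibration is good to about 2 mm. A picture is of the moment at which its call begins. get_calibration takes no time and is no camera call.
- bot.finish_job(): hands the job in; it is judged then, once.
The state is a dict: "time_s": time; "joint_pos": joint angles; "qd": joint speeds; "joint_efforts": joint torques, N m; "ee_pos": TCP position; "tool_rot": TCP orientation; "ft_force": force on the tool from outside, world axes, zero at the start; "moment": the same for the moment, N m; "gripper_width": opening from 0.0 (shut) to 1.0 (fully open); "gripper_force": force on a finger pad.
Only numpy, scipy, OpenCV 4.12 (cv2) and the standard library are available. Lean on these libraries where they do the work, as an engineer would, in place of code of your own. Each camera call takes 0.05 s, during which the arm holds its last target. There are 200 camera calls.

TASK

Unpack the stack beside the dark wooden riser: lift the plywood spacer off the top and set it down square in the middle of the blue pad, then slide the onyx slab, pushing it without lifting it, off the lower spacer onto the riser so that it lies roughly centred and square there. Then lift the lower spacer and set it down squarely on top of the first one to make a neat pile, without dropping either spacer. Leave the black base slab and the other things in place, and let go of everything.

Things in the scene. Friction and masses are not known exactly. Their poses are not given: they have to be found in the camera images.
- spacer_top_center (a point): centre (half-way up) of the upper plywood spacer: a flat plate 64 mm (its x) by 120 mm (its y) by 10 mm thick, 0.04 to 0.08 kg, lying on the onyx slab with a short end towards the riser. z is up
- onyx_center (a point): centre (half-way up) of the onyx slab: 110 x 110 x 28 mm, 0.7 to 1.1 kg, pale green on top with whitish streaks, white and honey bands below, too wide to grasp; it lies between the two spacers and its -y face looks away from the riser. z is up
- spacer_low_center (a point): centre (half-way up) of the lower plywood spacer, the same as the upper one: 64 mm (x) by 120 mm (y) by 10 mm, lying on the black base slab. Its top stands about 2 mm above the riser's top, and its +y end lies 2 to 8 mm from the riser's side, which stops it when the onyx is pushed
- base_center (a point): centre (half-way up) of the black base slab at the bottom of the stack: 140 mm (x) by 124 mm (y) by 25 mm, 1.2 kg, resting on the table; it is to stay there
- riser_top (a point): centre of the top face of the fixed dark wooden display riser, a plain block 170 x 170 mm, 33 mm high. Its -y side faces the stack, whose middle is about 150 mm along its -y axis; +y is the way to push the onyx. z is up
- pad_top (a point): centre of the top face of the fixed blue pad for the spacer pile: 110 mm (x) by 165 mm (y), 4 mm thick, on the table. It may be to the left or the right. Spacers lie on it with their length along its y (either way round)
- candle_holder: bystander: round cream stone candle holder, 84 mm across, 46 mm high; origin at the centre of its underside
- finial: bystander: turned dark wooden finial, 60 mm across its foot, 112 mm high, easily tipped; origin at the centre of its underside
- tape_measure: bystander: orange tape measure, 65 x 50 mm, 34 mm high; origin at the centre of its underside
Things that resemble listed ones, but are neither listed nor needed, are in the scene too. Leave any purple look-alike of the part that bears spacer_top_center alone.

How it is judged:
By the outcome, as a careful person would: the job done as asked, in the order asked, and still so for the second after the job is handed in, with the robot touching nothing.
It also fails if it takes over 70 s, if anything falls off the work surface, if the arm or the gripper's body presses on something with over 40 N, if the wrist force passes 120 N, or if a joint passes its speed limit or range.

## Working session

There is one attempt and no reset: what is moved stays moved. The work goes in short steps, Python scripts to look and compute and a shell command to move; the robot and the scene stay as the last step left them, time stands still between calls to the robot, and variables do not carry over. Pictures are saved under pics/ and viewed, at most 10 in all, crops included, and the job is handed in when it is done.

```bash
mkdir -p pics; ls; python3 - <<'E'
from workcell import read_state, eyes
import cv2, json
s=read_state(); print(s)
for n in("side","top"):
    im=eyes.read_camera(n); cv2.imwrite(f"pics/{n}0.png",cv2.resize(im[:,:,::-1],(800,600),interpolation=cv2.INTER_CUBIC)); c=eyes.get_calibration(n); print(n,c)
E
```

```text
pics
{'time_s': 0.0, 'joint_pos': array([-1.26959056,  0.33285681, -0.06470363,  1.46097033,  0.02161602,
        1.34988518, -0.08850684]), 'qd': array([ 1.32283823e-03, -1.61998246e-03,  3.80353101e-04, -5.65953447e-04,
        2.65863170e-05, -3.50564833e-04, -5.36178258e-04]), 'joint_efforts': array([ 1.06199379e-03, -6.25455451e+01,  4.97650215e-02, -3.91600406e+01,
        1.61322945e-02,  1.01083054e-02, -2.22718739e-06]), 'ee_pos': array([0.19874715, 0.59215349, 0.2305115 ]), 'tool_rot': array([ 1.61185741e-01,  9.86923832e-01, -7.07879970e-04, -7.43486722e-05]), 'ft_force': array([ 0.06544413,  0.22188873, -0.76711304]), 'moment': array([ 0.02120615, -0.01249639, -0.02407765]), 'gripper_force': 0.0, 'gripper_width': 0.9998510607489867}
side {'fovy': 42.10866459940735, 'cx': 254.26668649767788, 'cy': 193.27001745590732, 'R': array([[ 0.99831518, -0.05707806,  0.01043566],
       [-0.03371688, -0.71701486, -0.69624196],
       [ 0.04722267,  0.69471705, -0.71773131]]), 't': array([-0.50786007,  0.0709102 ,  1.26705787])}
top {'fovy': 49.790149685724614, 'cx': 254.38309895136626, 'cy': 196.5868425025308, 'R': array([[-5.02526551e-03, -9.99986490e-01, -1.32875798e-03],
       [-9.94247309e-01,  5.13858388e-03, -1.06985435e-01],
       [ 1.06990817e-01,  7.83483829e-04, -9.94259700e-01]]), 't': array([0.00187604, 0.51374538, 1.23307355])}
```

View pics/side0.png

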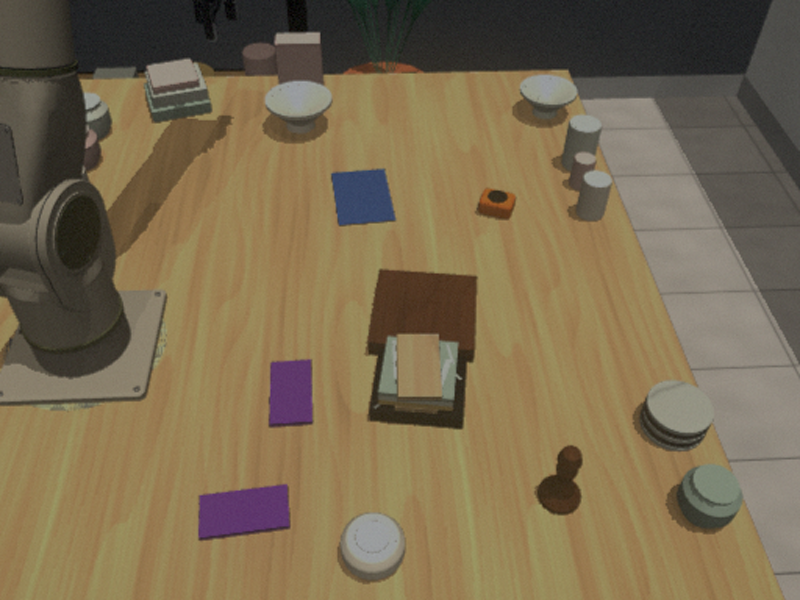

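View pics/top0.png

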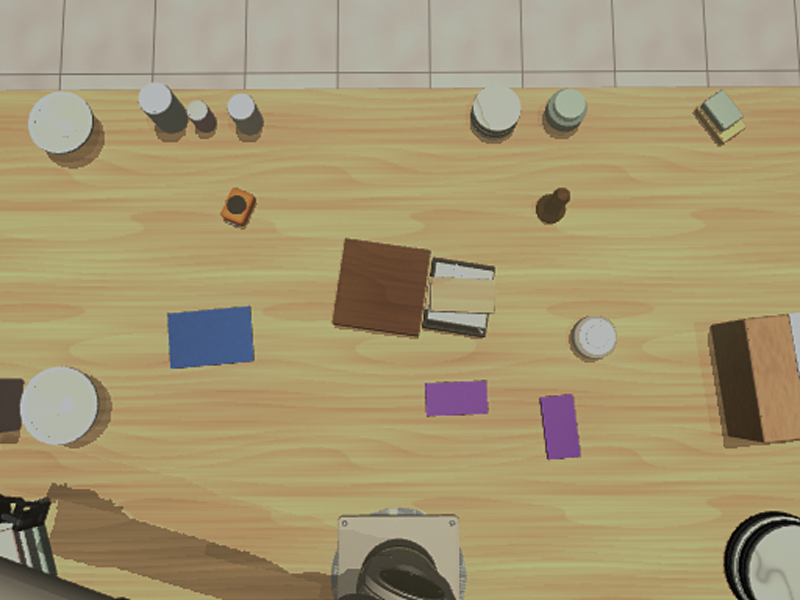

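The candidates for the plate are the plywood plate on the stack at side (418,365), and the purple plates at side (290,392) and (245,512). The plywood one lying on the pale green slab fits the description; the purple ones are decoys. I'll confirm it in an enlarged crop. The riser is at side (423,312), the pad at (362,196).

```bash
cat > h.py <<'E'
import numpy as np, cv2
from workcell import read_state, eyes
from scipy.spatial.transform import Rotation as Ro
def K(n):
    c=eyes.get_calibration(n); f=192/np.tan(np.radians(c["fovy"]/2)); return c,f
def ray(n,u,v,z):
    c,f=K(n); R,t=np.array(c["R"]),np.array(c["t"])
    d=R.T@np.array([(u-c["cx"])/f,(v-c["cy"])/f,1]); o=-R.T@t
    return o+d*(z-o[2])/d[2]
def proj(n,X):
    c,f=K(n); p=np.array(c["R"])@X+c["t"]; return np.array([f*p[0]/p[2]+c["cx"],f*p[1]/p[2]+c["cy"]])
def crop(n,x0,y0,x1,y1,s,fn):
    im=eyes.read_camera(n)[y0:y1,x0:x1,::-1]
    cv2.imwrite(fn,cv2.resize(im,None,fx=s,fy=s,interpolation=cv2.INTER_CUBIC))
def rel(p,zrot=None):
    """tool-frame shift in cm from measured pose to p"""
    s=read_state(); return Ro.from_quat(s["tool_rot"]).inv().apply(np.array(p)-s["ee_pos"])*100
E
python3 - <<'E'
from h import *
crop("top",205,147,326,221,6.5,"pics/t1.png")
crop("side",230,165,314,275,5.4,"pics/s1.png")
for n,z in(("top",.004),("side",.004)):
    im=eyes.read_camera(n).astype(int); m=((im[...,2]>im[...,0]*1.6)&(im[...,2]>im[...,1]*1.3)&(im[...,0]<80)).astype(np.uint8)
    if n=="top": m[300:]=0
    cs=max(cv2.findContours(m,0,cv2.CHAIN_APPROX_NONE)[0],key=cv2.contourArea)
    q=cv2.approxPolyDP(cs,4,True)[:,0]
    P=np.array([ray(n,u,v,z)[:2] for u,v in cs[:,0]]); print(n,q.tolist(),cv2.minAreaRect((P*1000).astype(np.float32)))
E
```

```text
top [[159, 196], [108, 201], [109, 235], [161, 230]] ((459.5921630859375, 370.6830749511719), (107.81246948242188, 162.1500244140625), 4.898650646209717)
side [[244, 109], [213, 111], [217, 143], [251, 140]] ((458.3987731933594, 367.56121826171875), (104.77698516845703, 161.12710571289062), 5.083186626434326)
```

View pics/t1.png

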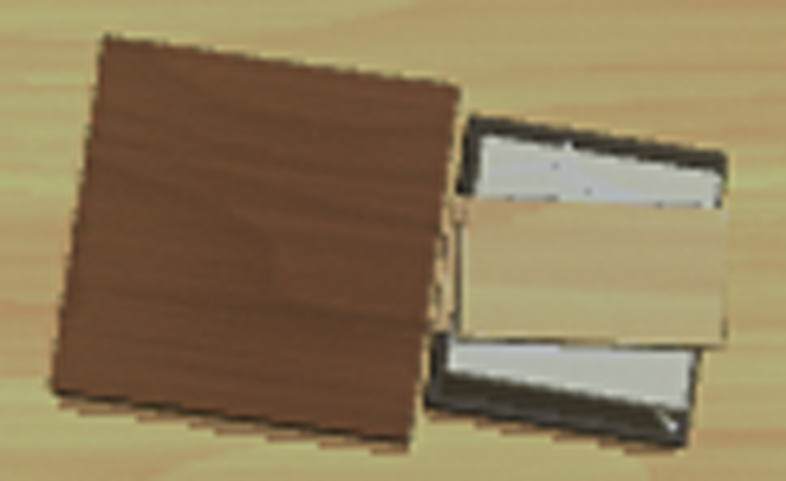

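View pics/s1.png

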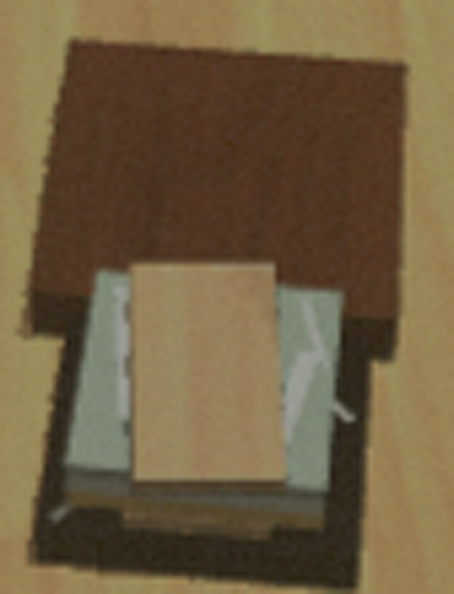

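Crop shows: the plywood plate (top crop corners ≈(463,199),(725,207),(722,347),(458,340)) lies on the pale-green onyx (483,137),(722,172),(690,407),(447,371); the riser's top is at (103,38),(458,88),(410,440),(55,390). The plate is turned relative to the onyx. This confirms the target.

```bash
python3 - <<'E'
from h import *
T=dict(riser=(.033,[(103,38),(458,88),(410,440),(55,390)]),sp=(.073,[(463,199),(725,207),(722,347),(458,340)]),onyx=(.063,[(483,137),(722,172),(690,407),(447,371)]),base=(.025,[(475,118),(726,153),(686,446),(428,407)]))
S=dict(riser=(.033,[(72,40),(406,65),(397,318),(33,292)]),sp=(.073,[(132,264),(274,262),(286,480),(132,481)]),onyx=(.063,[(97,270),(343,292),(327,492),(67,467)]),low=(.035,[(126,516),(268,529)]))
for n,D,o,s in(("top",T,(205,147),6.5),("side",S,(230,165),5.4)):
    for k,(z,q) in D.items():
        P=np.array([ray(n,o[0]+(u+.5)/s-.5,o[1]+(v+.5)/s-.5,z)[:2] for u,v in q])*1000
        c,wh,a=cv2.minAreaRect(P.astype(np.float32)); e=np.diff(np.vstack([P,P[:1]]),axis=0)
        print(n,k,P.mean(0).round(1),np.linalg.norm(e,axis=1).round(),np.degrees(np.arctan2(e[:,1],e[:,0])).round(1))
s=read_state(); print(s["time_s"],Ro.from_quat(s["tool_rot"]).as_matrix().round(3).tolist())
E
```

```text
top riser [554.5  30.6] [169. 168. 167. 168.] [-98.4 171.8  81.7  -7.4]
top sp [ 531.9 -122.3] [119.  64. 119.  64.] [-92.1 177.6  88.2  -2.6]
top onyx [ 534.1 -120.4] [111. 109. 111. 109.] [-98.8 171.2  81.2  -9.3]
top base [ 534.7 -120.8] [120. 140. 122. 139.] [-98.4 171.1  81.1  -9.7]
side riser [554.9  28.6] [168. 167. 167. 169.] [ -8.8 -98.7 171.8  81.6]
side sp [ 532.  -124.2] [ 63. 121.  64. 120.] [ -1.7 -93.  177.6  86.7]
side onyx [ 533.7 -121.1] [110. 111. 109. 111.] [ -9.6 -99.8 170.3  80.8]
side low [ 525.3 -177.5] [61. 61.] [ -9.3 170.7]
0.3 [[-0.948, 0.318, -0.0], [0.318, 0.948, -0.0], [-0.0, -0.0, -1.0]]
```

```bash
cat >> h.py <<'E'
def goal(x,y,z,yaw):
    """shift (cm) and rotation vector (deg) taking the tool to x,y,z, pointing down, tool y at yaw deg (mod 180, nearest)"""
    s=read_state(); R0=Ro.from_quat(s["tool_rot"]); best=None
    for k in(0,180):
        a=np.radians(yaw+k); yv=np.array([np.cos(a),np.sin(a),0]); zv=np.array([0,0,-1.]); 
        G=Ro.from_matrix(np.stack([np.cross(yv,zv),yv,zv],1)); v=np.degrees((R0.inv()*G).as_rotvec())
        if best is None or np.linalg.norm(v)<np.linalg.norm(best): best=v
    print("goal",np.round(R0.inv().apply(np.array([x,y,z])-s["ee_pos"])*100,2),best.round(1))
E
python3 -m crank '[[[-15,-5,0,0,0,20,0],[-30,-10,0,0,0,40,0],[-30,-10,0,0,0,40,0],[-30,-10,0,0,0,40,0],[-30,-10,0,0,0,40,0],[-30,-10,0,0,0,40,0],[-30,-10,0,0,0,40,0],[-30,-10,0,0,0,40,0]]]' 30
python3 -c "
from h import *
goal(.532,-.1235,.18,-2.3)"
```

```text
time_s: 0.97
ee_pos: [0.4554, 0.3982, 0.2316]
tool_rot: [0.491, 0.871, 0.0, 0.001]
ft_force: [0.5, -0.4, -1.1]
gripper_width: 0.999
gripper_force: 0.0
goal [-48.6  -20.43   5.22] [ 0.1  0.1 33.4]
```

```bash

python3 -m crank '[[[-30,-12.6,3,0,0,20,0],[-30,-12.6,3,0,0,20,0],[-30,-12.6,3,0,0,20,0],[-30,-12.6,3,0,0,20,0],[-30,-12.6,3,0,0,20,0],[-30,-12.6,3,0,0,20,0],[-30,-12.6,3,0,0,20,0],[-30,-12.6,3,0,0,20,0]]]' 30
python3 -c "
from h import *
goal(.532,-.1235,.14,-2.3)"
```

```text
time_s: 1.63
ee_pos: [0.5004, 0.0775, 0.2013]
tool_rot: [0.634, 0.774, 0.0, 0.0]
ft_force: [1.1, -0.4, 0.9]
gripper_width: 0.998
gripper_force: 0.0
goal [-20.33  -0.87   6.13] [ 0.  -0.  13.7]
```

```bash

python3 -m crank '[[[-20.3,-0.9,6.1,0,0,13.7,30],[-20.3,-0.9,6.1,0,0,13.7,30],[-20.3,-0.9,6.1,0,0,13.7,30],[-20.3,-0.9,6.1,0,0,13.7,30],[-20.3,-0.9,6.1,0,0,13.7,30],[-20.3,-0.9,6.1,0,0,13.7,30],[-20.3,-0.9,6.1,0,0,13.7,30],[-20.3,-0.9,6.1,0,0,13.7,30]]]' 30
python3 -c "
from h import *
goal(.532,-.1235,.10,-2.3); goal(.532,-.1235,.0575,-2.3)
crop('side',200,130,340,235,5.6,'pics/s2.png')"
```

```text
time_s: 2.3
ee_pos: [0.5319, -0.1198, 0.1402]
tool_rot: [0.721, 0.693, -0.0, -0.0]
ft_force: [0.0, 1.3, -0.6]
gripper_width: 0.879
gripper_force: 0.0
goal [-0.37  0.03  4.02] [-0. -0.  0.]
goal [-0.37  0.03  8.27] [-0. -0.  0.]
```

View pics/s2.png

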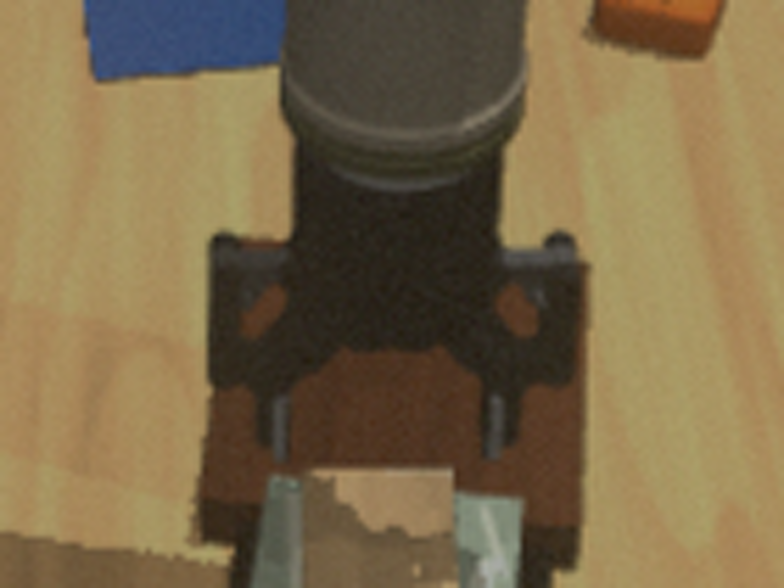

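The picture shows the open fingers straddling the plate. Tips are at crop (280,460) and (494,458).

```bash

python3 -c "
from h import *
for y in(-.12,-.131):
  for z in(.140,.146,.152,.158): print(y,z,proj('side',np.array([.532,y,z])).round(1))"
```

```text
-0.12 0.14 [268.5 212. ]
-0.12 0.146 [268.6 210.1]
-0.12 0.152 [268.6 208.3]
-0.12 0.158 [268.7 206.5]
-0.131 0.14 [268.8 215.7]
-0.131 0.146 [268.9 213.9]
-0.131 0.152 [269. 212.]
-0.131 0.158 [269.1 210.2]
```

```bash

python3 -m crank '[[[-0.35,0,4,0,0,0,30],[-0.35,0,6,0,0,0,30],[-0.35,0,7.5,0,0,0,30],[-0.35,0,8.3,0,0,0,30],[-0.35,0,8.3,0,0,0,30],[-0.35,0,8.3,0,0,0,30]]]' 30
python3 -m crank '[[[0,0,0,0,0,0,60],[0,0,0,0,0,0,80],[0,0,0,0,0,0,80],[0,0,0,0,0,0,80],[0,0,0,0,0,0,80]]]' 30
```

```text
time_s: 2.85
ee_pos: [0.5323, -0.1227, 0.0579]
tool_rot: [0.72, 0.694, 0.0, 0.0]
ft_force: [-0.0, -0.2, 1.0]
gripper_width: 0.887
gripper_force: 0.0
time_s: 3.27
ee_pos: [0.5329, -0.1233, 0.0588]
tool_rot: [0.721, 0.693, 0.001, 0.001]
ft_force: [-2.0, 2.3, 6.3]
gripper_width: 0.737
gripper_force: 33.4
```

```bash

python3 -m crank '[[[0,0,-2,0,0,0,90],[0,0,-5,0,0,0,90],[0,0,-9,0,0,0,90],[0,0,-9,0,0,0,90],[0,0,-9,0,0,0,90]]]' 40
python3 -c "
from h import *
goal(.459,.369,.15,5)
crop('side',200,130,340,235,5.6,'pics/s3.png')"
```

```text
time_s: 3.68
ee_pos: [0.5334, -0.1238, 0.15]
tool_rot: [0.721, 0.693, 0.002, 0.002]
ft_force: [-1.0, 0.3, -1.6]
gripper_width: 0.737
gripper_force: 46.4
goal [ 4.895e+01 -9.370e+00 -2.000e-02] [ 0.3 -0.  -7.2]
```

View pics/s3.png

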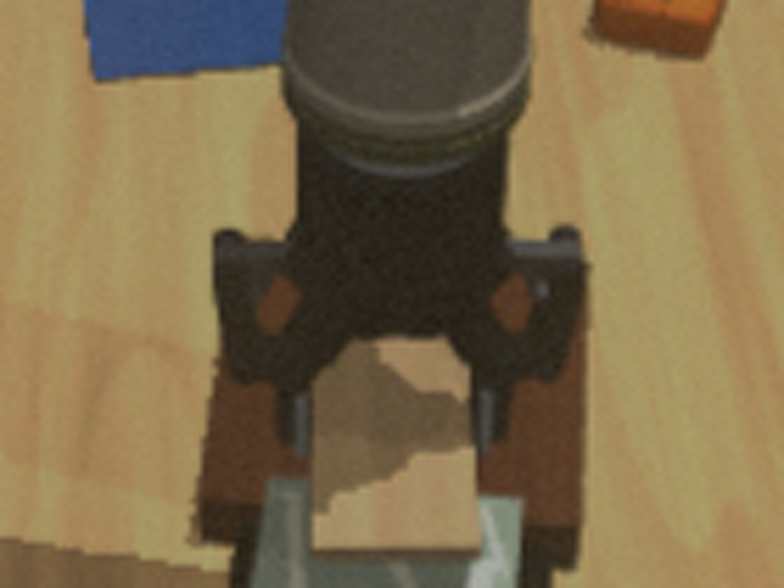

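The plate is held level. Near upper edge is at crop (312,545)–(478,547).

```bash

python3 -c "
from h import *
for u,v in((312,545),(478,547)): print(ray('side',200+(u+.5)/5.6-.5,130+(v+.5)/5.6-.5,.1642))"
python3 -m crank '[[[30,-5.7,0,0.3,0,-4,90],[30,-5.7,0,0.3,0,-4,90],[30,-5.7,0,0.3,0,-4,90],[30,-5.7,0,0.3,0,-4,90],[30,-5.7,0,0.3,0,-4,90],[30,-5.7,0,0.3,0,-4,90],[30,-5.7,0,0.3,0,-4,90],[30,-5.7,0,0.3,0,-4,90]]]'
python3 -c "
from h import *
goal(.459,.369,.08,5)"
```

```text
[ 0.49875049 -0.18239905  0.1642    ]
[ 0.56080741 -0.18637769  0.1642    ]
time_s: 4.4
ee_pos: [0.484, 0.1851, 0.146]
tool_rot: [0.694, 0.72, -0.002, -0.003]
ft_force: [0.5, 0.3, -1.3]
gripper_width: 0.729
gripper_force: 46.4
goal [18.46 -1.75  6.64] [-0.4 -0.1 -2.8]
```

```bash

python3 -m crank '[[[18.5,-1.75,0,-0.4,0,-2.8,90],[18.5,-1.75,2,-0.4,0,-2.8,90],[18.5,-1.75,4,-0.4,0,-2.8,90],[18.5,-1.75,6.5,-0.4,0,-2.8,90],[18.5,-1.75,6.5,-0.4,0,-2.8,90],[18.5,-1.75,6.5,-0.4,0,-2.8,90],[18.5,-1.75,6.5,-0.4,0,-2.8,90],[18.5,-1.75,6.5,-0.4,0,-2.8,90]]]'
python3 -c "
from h import *
goal(.459,.369,.003,5)"
```

```text
time_s: 5.07
ee_pos: [0.4631, 0.3617, 0.0815]
tool_rot: [0.679, 0.734, -0.0, 0.001]
ft_force: [0.1, -0.9, -0.3]
gripper_width: 0.735
gripper_force: 46.4
goal [ 0.77 -0.35  7.85] [ 0.   0.1 -0.5]
```

```bash

python3 -m crank '[[[0.4,-0.2,3,0,0,-0.4,90],[0.4,-0.2,5,0,0,-0.4,90],[0.4,-0.2,6.5,0,0,-0.4,90],[0.4,-0.2,6.5,0,0,-0.4,90],[0.4,-0.2,6.5,0,0,-0.4,90]]]'
python3 -c "
from h import *
goal(.459,.369,.001,5)"
```

```text
time_s: 5.48
ee_pos: [0.4616, 0.3653, 0.0178]
tool_rot: [0.677, 0.736, 0.0, 0.001]
ft_force: [-0.2, 0.8, 0.4]
gripper_width: 0.733
gripper_force: 46.4
goal [ 0.4  -0.23  1.68] [ 0.1  0.  -0.2]
```

```bash

python3 -m crank '[[[0.4,-0.25,0.6,0,0,-0.2,90],[0.4,-0.25,1.0,0,0,-0.2,90],[0.4,-0.25,1.4,0,0,-0.2,90],[0.4,-0.25,1.6,0,0,-0.2,90],[0.4,-0.25,1.65,0,0,-0.2,90],[0.4,-0.25,1.65,0,0,-0.2,90]]]'
python3 -c "
from h import *
goal(.459,.369,.000,5)"
```

```text
time_s: 5.98
ee_pos: [0.4582, 0.3703, 0.0009]
tool_rot: [0.675, 0.738, 0.001, 0.001]
ft_force: [-0.1, 0.3, -1.1]
gripper_width: 0.731
gripper_force: 46.4
goal [-0.14  0.07  0.09] [ 0.1 -0.   0.1]
```

```bash

python3 -m crank '[[[-0.1,0.05,0.05,0,0,0,90],[-0.1,0.05,0.1,0,0,0,90],[-0.1,0.05,0.15,0,0,0,90],[-0.1,0.05,0.15,0,0,0,90]]]'
```

```text
time_s: 6.32
ee_pos: [0.4591, 0.3693, -0.0]
tool_rot: [0.675, 0.738, 0.001, 0.001]
ft_force: [-1.5, -1.7, 4.8]
gripper_width: 0.733
gripper_force: 47.0
```

Contact. Open gently and rise.

```bash

python3 -m crank '[[[0,0,0,0,0,0,50],[0,0,0,0,0,0,30],[0,0,0,0,0,0,20],[0,0,0,0,0,0,20],[0,0,-2,0,0,0,20],[0,0,-5,0,0,0,20],[0,0,-9,0,0,0,20],[0,0,-12,0,0,0,20]]]'
python3 -c "
from h import *
goal(.5,.05,.2,81.7); goal(.5,.05,.2,-8.3)"
```

```text
time_s: 6.98
ee_pos: [0.4588, 0.3695, 0.1219]
tool_rot: [0.675, 0.738, 0.001, 0.001]
ft_force: [0.0, 0.5, -0.0]
gripper_width: 0.919
gripper_force: 0.0
goal [-32.18   1.27  -7.84] [  0.2   0.1 -76.6]
goal [-32.18   1.27  -7.84] [ 0.1 -0.1 13.4]
```

```bash

python3 -m crank '[[[-32,1.3,-6,0,0,13,30],[-32,1.3,-6,0,0,13,30],[-32,1.3,-6,0,0,13,30],[-32,1.3,-6,0,0,13,30],[-32,1.3,-6,0,0,13,30],[-32,1.3,-6,0,0,13,30],[-32,1.3,-6,0,0,13,30],[-32,1.3,-6,0,0,13,30]]]'
python3 -c "
from h import *
goal(.521,-.208,.12,-8.3)"
```

```text
time_s: 7.65
ee_pos: [0.5002, 0.0486, 0.1802]
tool_rot: [0.754, 0.656, 0.001, 0.001]
ft_force: [1.8, 0.7, -0.2]
gripper_width: 0.883
gripper_force: 0.0
goal [-25.13   5.6    6.  ] [ 0.1 -0.1  0.3]
```

```bash

python3 -m crank '[[[-25.1,5.6,0,0,0,0.3,30],[-25.1,5.6,0,0,0,0.3,30],[-25.1,5.6,0,0,0,0.3,30],[-25.1,5.6,0,0,0,0.3,30],[-25.1,5.6,2,0,0,0.3,30],[-25.1,5.6,6,0,0,0.3,30],[-25.1,5.6,6,0,0,0.3,30],[-25.1,5.6,6,0,0,0.3,30]]]'
python3 -c "
from h import *
goal(.521,-.208,.036,-8.3)"
```

```text
time_s: 8.32
ee_pos: [0.5183, -0.2088, 0.1155]
tool_rot: [0.757, 0.653, -0.002, -0.001]
ft_force: [-1.1, 0.4, 1.2]
gripper_width: 0.882
gripper_force: 0.0
goal [0.14 0.29 7.94] [-0.2  0.1 -0.2]
```

```bash

python3 -m crank '[[[0,0.25,3,0,0,-0.2,30],[0,0.25,5,0,0,-0.2,30],[0,0.25,7,0,0,-0.2,30],[0,0.25,7.8,0,0,-0.2,30],[0,0.25,7.8,0,0,-0.2,30],[0,0.25,7.8,0,0,-0.2,30]]]'
python3 -c "
from h import *
goal(.5462,-.0359,.036,-8.3)
crop('side',200,130,340,235,5.6,'pics/s4.png')"
```

```text
time_s: 8.82
ee_pos: [0.5244, -0.2046, 0.042]
tool_rot: [0.754, 0.657, 0.001, 0.001]
ft_force: [0.0, -0.2, 0.1]
gripper_width: 0.883
gripper_force: 0.0
goal [17.01 -0.17  0.61] [ 0.1 -0.   0.4]
```

View pics/s4.png

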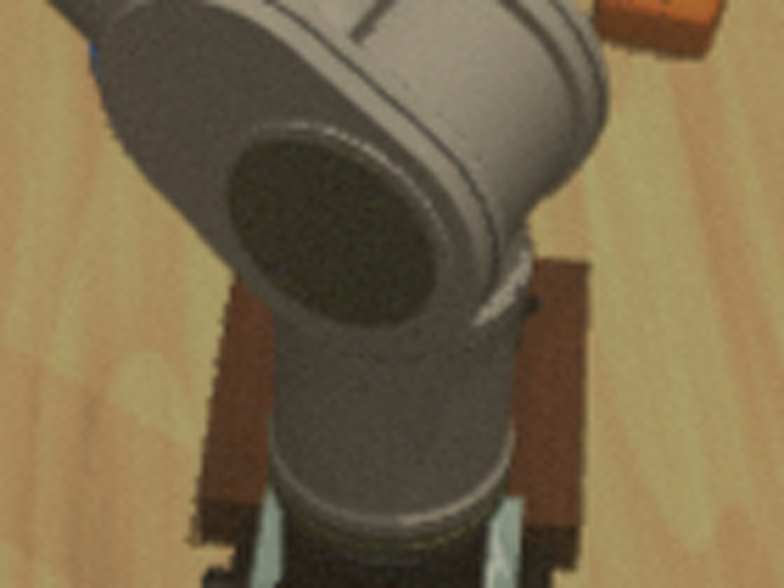

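The wrist hides most of the stack, and the fingers are behind the onyx with no contact yet. Start pushing.

```bash

python3 -m crank '[[[0,-0.1,0.5,0,0,0.3,30],[0.7,-0.1,0.5,0,0,0.3,30],[1.4,-0.1,0.5,0,0,0.3,30],[2.1,-0.1,0.5,0,0,0.3,30],[2.8,-0.1,0.5,0,0,0.3,30],[3.5,-0.1,0.5,0,0,0.3,30],[4.2,-0.1,0.5,0,0,0.3,30],[4.9,-0.1,0.5,0,0,0.3,30]]]'
python3 -c "
from h import *
goal(.5462,-.0359,.037,-8.3)"
```

```text
time_s: 9.53
ee_pos: [0.5299, -0.1563, 0.0367]
tool_rot: [0.756, 0.654, 0.001, 0.001]
ft_force: [-0.3, -5.9, 0.4]
gripper_width: 0.885
gripper_force: 2.7
goal [12.15 -0.12 -0.03] [0.1 0.  0. ]
```

```bash

python3 -m crank '[[[0.8,0,0,0,0,0,30],[1.6,0,0,0,0,0,30],[2.4,0,0,0,0,0,30],[3.2,0,0,0,0,0,30],[4,0,0,0,0,0,30],[4.8,0,0,0,0,0,30],[5.6,0,0,0,0,0,30],[6.4,-0.1,0,0,0,0,30]]]'
python3 -c "
from h import *
goal(.5462,-.0359,.037,-8.3)"
python3 -m crank '[[[0.6,0,0,0,0,0,30],[1.2,0,0,0,0,0,30],[1.8,0,0,0,0,0,30],[2.3,0,0,0,0,0,30],[2.8,0,0,0,0,0,30],[3.3,0,0,0,0,0,30],[3.6,0,0,0,0,0,30],[3.6,0,0,0,0,0,30]]]'
python3 -c "
from h import *
goal(.5462,-.0359,.037,-8.3)"
```

```text
time_s: 10.2
ee_pos: [0.538, -0.0921, 0.0364]
tool_rot: [0.756, 0.654, 0.001, 0.001]
ft_force: [0.4, -4.1, -1.1]
gripper_width: 0.879
gripper_force: 1.9
goal [ 5.68  0.   -0.06] [ 0.1 -0.   0. ]
time_s: 10.87
ee_pos: [0.5434, -0.0558, 0.0364]
tool_rot: [0.756, 0.655, 0.001, 0.0]
ft_force: [0.3, 0.3, -0.1]
gripper_width: 0.881
gripper_force: 0.0
goal [ 2.01 -0.   -0.06] [ 0.1 -0.1  0.1]
```

```bash

python3 -m crank '[[[0.4,0,0,0,0,0,30],[0.8,0,0,0,0,0,30],[1.2,0,0,0,0,0,30],[1.6,0,0,0,0,0,30],[1.9,0,0,0,0,0,30],[1.9,0,0,0,0,0,30]]]'
python3 -m crank '[[[-1.5,0,0,0,0,0,30],[-3,0,0,0,0,0,30],[-5,0,-1,0,0,0,30],[-8,0,-6,0,0,0,30],[-12,0,-10,0,0,0,30],[-16,0,-14,0,0,0,30],[-20,0,-14,0,0,0,30],[-22,0,-14,0,0,0,30]]]'
python3 - <<'E'
from h import *
goal(.534,-.12,.12,-9)
a=eyes.read_camera('side')[165:275,230:314,::-1]; b=eyes.read_camera('top')[147:221,205:326,::-1]
a=cv2.resize(a,None,fx=5,fy=5,interpolation=2); b=cv2.resize(b,None,fx=6,fy=6,interpolation=2)
cv2.imwrite('pics/s5.png',a); cv2.imwrite('pics/t5.png',b)
E
```

```text
time_s: 11.37
ee_pos: [0.5462, -0.0371, 0.0365]
tool_rot: [0.756, 0.655, 0.001, 0.0]
ft_force: [-0.4, -0.9, -0.4]
gripper_width: 0.882
gripper_force: 0.3
time_s: 12.03
ee_pos: [0.5175, -0.2419, 0.175]
tool_rot: [0.755, 0.656, 0.003, 0.001]
ft_force: [1.5, -0.3, -0.2]
gripper_width: 0.879
gripper_force: 0.0
goal [12.29 -0.11  5.53] [ 0.3 -0.2  0.9]
```

View pics/t5.png

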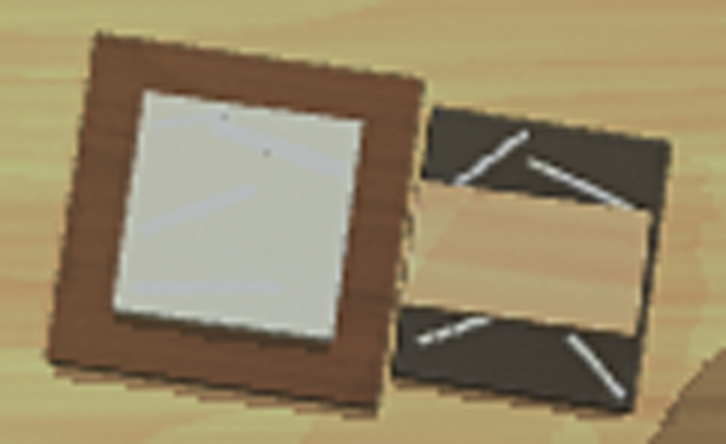

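Top view: the onyx lies square on the riser at crop (145,92),(362,122),(334,340),(113,308). The lower spacer is free on the base at (421,181),(651,212),(634,333),(402,303).

```bash
python3 - <<'E'
from h import *
T=dict(onyx=(.061,[(145,92),(362,122),(334,340),(113,308)]),low=(.035,[(421,181),(651,212),(634,333),(402,303)]),base=(.025,[(430,105),(670,142),(635,412),(393,377)]))
for k,(z,q) in T.items():
    P=np.array([ray("top",205+(u+.5)/6-.5,147+(v+.5)/6-.5,z)[:2] for u,v in q])*1000
    e=np.diff(np.vstack([P,P[:1]]),axis=0)
    print(k,P.mean(0).round(1),P.round().tolist(),np.linalg.norm(e,axis=1).round(),np.degrees(np.arctan2(e[:,1],e[:,0])).round(1))
E
```

```text
onyx [552.7  28.9] [[615.0, 75.0], [599.0, -33.0], [490.0, -18.0], [507.0, 91.0]] [109. 110. 110. 109.] [-98.3 172.3  81.4  -8.2]
low [ 534.2 -116.2] [[573.0, -63.0], [557.0, -179.0], [495.0, -170.0], [511.0, -53.0]] [118.  62. 118.  63.] [-98.1 170.9  82.3  -9.3]
base [ 534.9 -119.7] [[614.0, -69.0], [594.0, -191.0], [456.0, -171.0], [475.0, -48.0]] [124. 140. 124. 141.] [-99.2 171.5  81.5  -8.2]
```

View pics/s5.png

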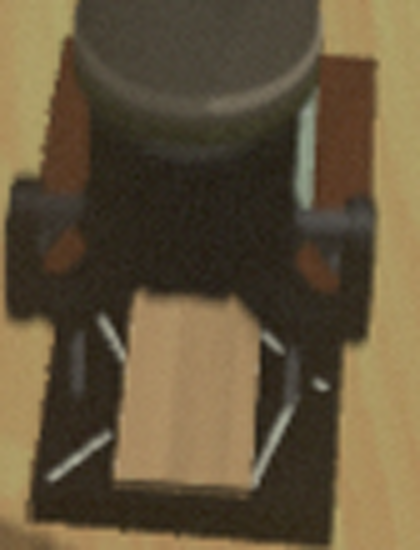

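Side view: the fingers hover over the base with the lower spacer between them, near end at crop (113,487)–(250,492).

```bash
python3 -c "
from h import *
print([ray('side',230+(u+.5)/5-.5,165+(v+.5)/5-.5,.035).round(4) for u,v in((113,485),(250,490))])"
python3 -m crank '[[[4,0,0,0.3,0,0.4,30],[8,0,2,0.3,0,0.4,30],[12.7,-0.1,5.5,0.3,0,0.4,30],[12.7,-0.1,5.5,0.3,0,0.4,30],[12.7,-0.1,7,0.3,0,0.4,30],[12.7,-0.1,9,0.3,0,0.4,30],[12.7,-0.1,9,0.3,0,0.4,30],[12.7,-0.1,9,0.3,0,0.4,30]]]'
python3 -c "
from h import *
goal(.5345,-.1157,.0215,-8.6)"
```

```text
[array([ 0.4935, -0.1766,  0.035 ]), array([ 0.556 , -0.1825,  0.035 ])]
time_s: 12.8
ee_pos: [0.533, -0.1159, 0.0819]
tool_rot: [0.758, 0.652, -0.002, -0.002]
ft_force: [-0.5, -0.5, 1.4]
gripper_width: 0.877
gripper_force: 0.0
goal [0.04 0.18 6.04] [-0.3 -0.  -0. ]
```

```bash

python3 -m crank '[[[0,0.15,2,-0.3,0,0,30],[0,0.15,4,-0.3,0,0,30],[0,0.15,5,-0.3,0,0,30],[0,0.15,5.7,-0.3,0,0,30],[0,0.15,5.9,-0.3,0,0,30],[0,0.15,5.9,-0.3,0,0,30]]]'
python3 -c "
from h import *
goal(.5345,-.115,.0215,-8.6)"
```

```text
time_s: 13.3
ee_pos: [0.535, -0.1165, 0.0237]
tool_rot: [0.759, 0.652, 0.001, 0.0]
ft_force: [0.7, 0.4, -0.0]
gripper_width: 0.883
gripper_force: 0.0
goal [ 0.14 -0.07  0.22] [ 0.1 -0.  -0.1]
```

```bash

python3 -m crank '[[[0.1,-0.05,0.2,0,0,0,30],[0.1,-0.05,0.2,0,0,0,50],[0.1,-0.05,0.2,0,0,0,80],[0.1,-0.05,0.2,0,0,0,80],[0.1,-0.05,0.2,0,0,0,80],[0.1,-0.05,0.2,0,0,0,80]]]' 30
python3 -m crank '[[[0,0,0,0,0,0,90],[0,0,-2,0,0,0,90],[0,0,-5,0,0,0,90],[0,0,-9,0,0,0,90],[0,0,-12,0,0,0,90],[0,0,-12,0,0,0,90],[0,0,-12,0,0,0,90]]]' 40
python3 - <<'E'
from h import *
cv2.imwrite('pics/side6.png',eyes.read_camera('side')[:,:,::-1]); cv2.imwrite('pics/top6.png',eyes.read_camera('top')[:,:,::-1])
im=cv2.imread('pics/side6.png').astype(int)
s=read_state(); z=s['ee_pos'][2]+.0142; p=s['ee_pos']; print(p)
e=Ro.from_quat(s['tool_rot']).as_matrix(); 
# sample brightness along the tool -x line through the plate's near end, at three lateral places
for lat in(-.02,0,.02):
    q=[]
    for d in np.arange(.050,.072,.001):
        X=p-e[:,0]*d+e[:,1]*lat; X[2]=z; u,v=proj('side',X); q.append(int(cv2.getRectSubPix(im[...,2].astype(np.float32),(1,1),(float(u),float(v)))[0,0]))
    print(lat,q)
goal(.459,.3695,.143,5)
E
```

```text
time_s: 13.8
ee_pos: [0.5349, -0.1152, 0.022]
tool_rot: [0.758, 0.652, 0.001, 0.001]
ft_force: [-0.9, 0.5, 7.4]
gripper_width: 0.737
gripper_force: 33.2
time_s: 14.38
ee_pos: [0.5353, -0.1154, 0.1431]
tool_rot: [0.758, 0.652, 0.002, 0.001]
ft_force: [0.7, 1.3, -1.6]
gripper_width: 0.735
gripper_force: 45.2
[ 0.53379299 -0.11502669  0.14066585]
-0.02 [167, 167, 167, 168, 169, 170, 169, 168, 167, 162, 157, 150, 126, 102, 85, 84, 83, 78, 71, 64, 57, 51]
0 [168, 168, 167, 166, 166, 166, 166, 164, 163, 160, 147, 134, 121, 105, 89, 81, 79, 77, 68, 56, 46, 44]
0.02 [165, 165, 166, 167, 167, 167, 167, 166, 161, 157, 145, 123, 101, 91, 88, 86, 83, 81, 78, 64, 51, 42]
goal [ 46.78 -14.67  -0.2 ] [  0.1  -0.1 -13.6]
```

```bash
python3 - <<'E'
from h import *
for n in("top","side"):
    im=cv2.imread(f'pics/{n}6.png').astype(int); 
    us=np.array([proj(n,np.array([.459+a,.369+b,.014])) for a in(-.05,.05) for b in(-.08,.08)]); lo=us.min(0).astype(int); hi=us.max(0).astype(int)
    m=np.zeros(im.shape[:2],np.uint8); sub=im[lo[1]:hi[1],lo[0]:hi[0]]; m[lo[1]:hi[1],lo[0]:hi[0]]=(sub[...,2]>sub[...,0])&(sub[...,2]>90)
    # drop table
    poly=np.array([proj(n,np.array([.459,.369,.004])+np.r_[Ro.from_euler('z',5,degrees=True).apply([a,b,0])]) for a,b in((-.05,-.077),(.05,-.077),(.05,.077),(-.05,.077))]).astype(np.int32)
    k=np.zeros_like(m); cv2.fillPoly(k,[poly],1); m*=k
    c=max(cv2.findContours(m,0,1)[0],key=cv2.contourArea)
    P=np.array([ray(n,u,v,.014)[:2] for u,v in c[:,0]])*1000; print(n,cv2.minAreaRect(P.astype(np.float32)))
E
```

```text
top ((458.989013671875, 369.747314453125), (63.4462776184082, 120.27564239501953), 4.6815571784973145)
side ((458.251220703125, 363.43524169921875), (65.00890350341797, 130.32057189941406), 4.464739799499512)
```

```bash

python3 -m crank '[[[30,-9.4,0,0,0,-9,90],[30,-9.4,0,0,0,-9,90],[30,-9.4,0,0,0,-9,90],[30,-9.4,0,0,0,-9,90],[30,-9.4,0,0,0,-9,90],[30,-9.4,0,0,0,-9,90],[30,-9.4,0,0,0,-9,90],[30,-9.4,0,0,0,-9,90]]]'
python3 -c "
from h import *
goal(.459,.3705,.08,5)"
```

```text
time_s: 15.15
ee_pos: [0.484, 0.2004, 0.1398]
tool_rot: [0.703, 0.711, -0.0, -0.0]
ft_force: [-0.2, 0.2, -0.5]
gripper_width: 0.733
gripper_force: 45.1
goal [17.03 -2.3   5.99] [-0.  -0.  -4.4]
```

```bash

python3 -m crank '[[[17,-2.3,0,0,0,-4.3,90],[17,-2.3,1,0,0,-4.3,90],[17,-2.3,3,0,0,-4.3,90],[17,-2.3,5,0,0,-4.3,90],[17,-2.3,6,0,0,-4.3,90],[17,-2.3,6,0,0,-4.3,90],[17,-2.3,6,0,0,-4.3,90],[17,-2.3,6,0,0,-4.3,90]]]'
python3 -c "
from h import *
goal(.459,.371,.03,4.8)"
```

```text
time_s: 15.82
ee_pos: [0.4629, 0.3638, 0.0809]
tool_rot: [0.678, 0.735, 0.0, 0.001]
ft_force: [0.0, 0.3, 0.5]
gripper_width: 0.732
gripper_force: 45.1
goal [ 0.75 -0.34  5.09] [ 0.1  0.1 -0.2]
```

```bash

python3 -m crank '[[[0.4,-0.15,2,0,0,-0.1,90],[0.5,-0.2,4,0,0,-0.2,90],[0.5,-0.2,5,0,0,-0.2,90],[0.5,-0.2,5,0,0,-0.2,90],[0.5,-0.2,5,0,0,-0.2,90],[0.5,-0.2,5,0,0,-0.2,90]]]'
python3 -c "
from h import *
goal(.459,.371,.014,4.8)"
```

```text
time_s: 16.32
ee_pos: [0.4612, 0.37, 0.0328]
tool_rot: [0.677, 0.736, 0.002, 0.001]
ft_force: [0.8, -0.1, 0.2]
gripper_width: 0.734
gripper_force: 45.1
goal [ 0.11 -0.22  1.88] [ 0.2 -0.1 -0. ]
```

```bash

python3 -m crank '[[[0.1,-0.2,0.7,0,0,0,90],[0.1,-0.2,1.3,0,0,0,90],[0.1,-0.2,1.8,0,0,0,90],[0.1,-0.2,1.8,0,0,0,90],[0.1,-0.2,1.8,0,0,0,90],[0.1,-0.2,1.8,0,0,0,90]]]'
python3 -c "
from h import *
goal(.459,.371,.011,4.8)"
```

```text
time_s: 16.82
ee_pos: [0.4582, 0.371, 0.0134]
tool_rot: [0.677, 0.736, 0.001, 0.001]
ft_force: [1.2, 1.2, -1.1]
gripper_width: 0.734
gripper_force: 45.1
goal [-0.01  0.08  0.24] [ 0.1 -0.   0. ]
```

```bash

python3 -m crank '[[[0,0.05,0.1,0,0,0,90],[0,0.05,0.2,0,0,0,90],[0,0.05,0.28,0,0,0,90],[0,0.05,0.28,0,0,0,90]]]'
python3 -c "
from h import *
goal(.459,.371,.010,4.8)"
```

```text
time_s: 17.15
ee_pos: [0.4589, 0.3711, 0.0112]
tool_rot: [0.677, 0.736, 0.001, 0.0]
ft_force: [-2.1, -2.4, 6.0]
gripper_width: 0.735
gripper_force: 45.8
goal [-0.01  0.01  0.12] [ 0.1 -0.   0. ]
```

```bash

python3 -m crank '[[[0,0,0,0,0,0,50],[0,0,0,0,0,0,30],[0,0,0,0,0,0,20],[0,0,0,0,0,0,20],[0,0,-2,0,0,0,20],[0,0,-5,0,0,0,20],[0,0,-9,0,0,0,20],[0,0,-12,0,0,0,20]]]'
python3 -m crank '[[[4,0,0,0,0,0,20],[8,0,-2,0,0,0,20],[12,0,-4,0,0,0,20],[16,0,-6,0,0,0,20],[20,0,-8,0,0,0,20],[24,0,-10,0,0,0,20],[24,0,-10,0,0,0,20],[24,0,-10,0,0,0,20]]]'
python3 - <<'E'
from h import *
a=eyes.read_camera('side')[85:275,195:320,::-1]; b=eyes.read_camera('top')[145:245,100:325,::-1]
a=cv2.resize(a,None,fx=3,fy=3,interpolation=2); b=cv2.resize(b,None,fx=1.9,fy=1.9,interpolation=2)
w=np.zeros((600,800,3),np.uint8); w[:a.shape[0],:a.shape[1]]=a; w[:b.shape[0],372:372+b.shape[1]]=b[:,:428]
c=eyes.read_camera('side')[100:150,205:260,::-1]; c=cv2.resize(c,None,fx=7,fy=7,interpolation=2); w[200:200+c.shape[0],380:380+c.shape[1]]=c
cv2.imwrite('pics/end.png',w)
E
```

```text
time_s: 17.82
ee_pos: [0.4587, 0.3709, 0.133]
tool_rot: [0.677, 0.736, 0.001, 0.001]
ft_force: [-0.3, 0.3, 0.2]
gripper_width: 0.919
gripper_force: 0.0
time_s: 18.48
ee_pos: [0.4356, 0.6147, 0.2314]
tool_rot: [0.675, 0.738, 0.002, -0.0]
ft_force: [-0.0, 0.3, -0.8]
gripper_width: 0.921
gripper_force: 0.0
```

View pics/end.png

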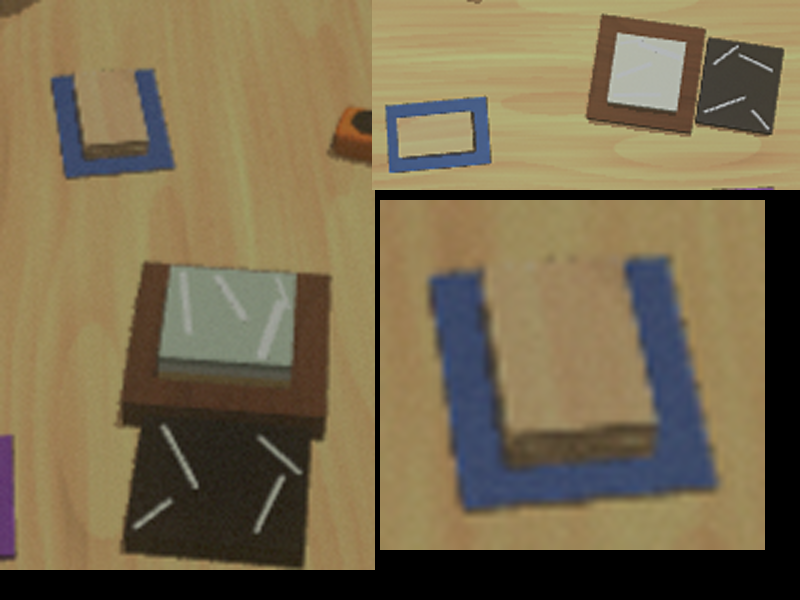

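The spacers form one neat pile centred on the pad (enlarged crop ≈(570,350)). The onyx is square and centred on the riser (side ≈(228,320)), and the base is undisturbed.

```bash
python3 -c "
from workcell import bot
print(bot.finish_job())"
```

```text
the job is handed in; nothing more can be done
None
```

The job is handed in at about 18.5 s of robot time: both spacers are in a neat pile in the middle of the blue pad, the onyx is pushed to within about 2 mm of the riser's centre and square on it, the base is still in place, and the gripper is open and clear of everything.

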